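Contact temperature check through a screening cover's test hole

TASK

Take the pen-shaped contact thermometer out of its stand and put its stem down through the open, ringed test hole in the board's screening cover, until its tip rests on the transistor underneath. Hold it upright and press only lightly, so that the spring-loaded tip is about half-way in, without leaning on the cover; keep it still there for at least two seconds and finish while still holding it on the spot. Leave the other things on the bench alone.

Things in the scene. Friction and masses are not known exactly. Their poses are not given: they have to be found in the camera images.
- thermometer: Cordless contact thermometer, about 85 g, upright in the stand at the start. Beige box-shaped body 24 (its x) x 17 (its y) x 95 mm (its z), dark display near the top of its -y face, 1 mm proud, 68 to 88 mm above the underside. Below: steel stem 5 mm thick (7.6 mm in its first 6 mm), 60 mm long, then the spring tip. Origin: centre of the body's underside; z up along the body, stem along -z.
- tip (a point): End of the thermometer's spring-loaded tip: a 5 mm copper disc on a 3.6 mm plunger, 72 mm below the thermometer's origin on its z axis when not pressed.
- tip_plunger (a joint): How far the spring-loaded tip is pushed in: 0 = fully out, 0.010 m = bottomed. The spring pushes with 1.0 N when the tip just starts to move, 2.25 N half-way (5 mm) and 3.5 N at the end of its travel; beyond that it is rigid.
- stand: Thermometer stand, fixed to the bench, left or right of the board: steel foot 90 x 90 x 12 mm, square black column 46 x 46 mm, its flat top 90 mm above the bench. A vertical 9 mm bore runs down its middle; the thermometer's stem hangs in it and its body stands on the column's top. Origin: centre of the underside, z up.
- board: Unit under test, fixed to the bench: green circuit board 140 mm (its x) by 200 mm (its y) on 10 mm standoffs, with connectors and capacitors up to 34 mm high along its edges. Origin: centre of the underside, on the bench, z up.
- cover: Plain sheet-metal screening cover fixed on the middle of the board, 70 (x) x 130 mm (y), its flat top 38 mm above the bench, 2 mm thick. Three 10 mm round test holes in its top on the line x = 0, at y = -36, 0 and 36 mm: two closed by black plugs 15 mm wide and 2.5 mm high, one open. Same origin and axes as the board.
- ring_mark: Flat white paper ring, 11 to 23 mm in diameter, stuck on the cover round the one open test hole. Origin: centre of the hole at the cover's top surface, 38 mm above the bench, z up. Which of the three holes it is varies.
- spot (a point): The place to touch: on the flat top of the transistor under the open hole, on the hole's axis, 18 mm below the cover's top surface (20 mm above the bench).
- transistors: The three equal power transistors on the board, one centred under each test hole: brass flange and white ceramic lid 14 x 14 mm, lid's flat top 20 mm above the bench. Same origin and axes as the board.
- solder_reel: Bystander: grey solder reel standing on its flange, 52 mm in diameter, 36 mm high, near the robot. Origin: centre of its underside.
- solvent_bottle: Bystander: white solvent bottle 54 mm in diameter, 140 mm high, beyond the work. Origin: centre of its underside.
- screwdriver: Bystander: black-handled screwdriver 180 mm long lying along its x between the stand and the board. Origin: under its middle.
There are look-alikes about, which are no part of the job. Of the things like the thermometer, leave any that is green; of the rest the larger one is meant.

How it is judged:
On the way, in this order (a step that is already met when the one before it is completed fails the run):
1. the thermometer is drawn up out of the stand, its tip clear above the column (height (world z) of tip above 0.092 m and contact force between the fingers and thermometer above 1 N), for 0.1 s.
2. the tip is held on the transistor through the ringed hole, upright, lightly and still, for two seconds (horizontal distance between tip and spot below 0.005 m and distance between tip and spot below 0.006 m and value of joint tip_plunger between 0.0015 and 0.0085 m and contact force between transistors and thermometer between 0.5 and 5 N and contact force between cover and thermometer below 1.5 N and angle between thermometer's own z axis and vertical below 0.1 rad and linear speed of thermometer below 0.01 m/s and contact force between the fingers and thermometer above 1 N), for 1.9 s.
At the end, for the whole second after the job is handed in: The fingers still hold the thermometer, upright within 0.1 rad and still, its tip through the ringed hole and on the transistor within 5 mm of the hole's axis, the spring tip pushed in by 1.5 to 8.5 mm (contact force 0.5 to 5 N), and less than 1.5 N between thermometer and cover (all of step 2); the arm keeps its last pose, push and grip.
It fails at once if the thermometer is rammed on the transistor or the cover (over 15 N) (contact force between any of transistors, cover and thermometer above 15 N).
It fails at once if another thing on the bench is pushed away by more than 20 mm (distance of any of solder_reel, solvent_bottle, screwdriver from where it was at the start of the episode above 0.02 m).
It also fails if it takes over 48 s, if anything falls off the work surface, if the arm or the gripper's body presses on something with over 40 N, if the wrist force passes 120 N, or if a joint passes its speed limit or range.

ROBOT

A 7-joint arm with a two-finger parallel gripper is mounted at the origin on the work surface. World frame = base frame: x ahead of the robot, y to its left, z up, the work surface at z = 0. Lengths are in m, angles in rad, forces in N, time in s.
With the tool pointing down it reaches from about 0.4 to 0.9 m from the base axis. Payload 5.6 kg.
Tool frame: the origin (TCP) lies midway between the tips of the shut fingers; the grasp point (between the pads) lies 19 mm behind it; y points along the fingers, z is the direction in which the jaws open and shut, and the axes are right-handed (so a half turn about y gives the same grasp; the last joint's range is limited). The gripper opens to 92 mm and grips with 3 to 60 N. Pads are 20 mm wide; open, the fingers measure 128 mm over their backs; the gripper's body (75 mm by 189 mm) begins 69 mm behind the grasp point.
Start: joints at [-0.043, 0.468, -0.012, 1.603, 0.006, 1.071, -0.056], TCP at [0.65, -0, 0.215] pointing down, gripper open.
Joint ranges: [-2.53, 2.53], [-0.31, 2.02], [-1.57, 1.55], [0.28, 2.44], [-1.29, 4.43], [0.15, 1.84], [-2.92, 2.92]. Speed limits (rad/s): [2.57, 2.57, 3.14, 3.14, 3.14, 3.14, 3.14].

INTERFACE

Orientations are given as a 3x3 rotation matrix whose columns are the frame's x, y, z axes.
In Python, from station import env, effector, solver, viewer, workorder, search_frame, tip_of gives the robot as it stands. Calls block until the motion is done:
- env.reach(position, orientation): joint-space move of the TCP to a pose.
- env.movel(position, frame=None, rate=0.15): straight line of the TCP; frame=None keeps the orientation; rate is the mean speed in m/s.
- env.goto_joints(angles): joint-space move.
- effector.release() and effector.grasp(squeeze=None): open the fingers fully, or close them until they stop; squeeze is the grip in N (None keeps the last).
- env.pause(seconds).
- solver.inverse_kinematics(position, orientation): joint angles nearest the present ones, or None.
- env.sense(): the state.
- viewer.read_camera(name): name is "scene" or "side" or "wrist"; returns (picture, depth): 384x512x3 uint8, red, green, blue; 384x512 float32, m along the optical axis (not along the pixel's ray), 0 where there is no reading.
- viewer.camera_info(name): a dict with "intrinsics" (3x3 intrinsics, pixels), "eye" and "rotation" of the camera in the world; the wrist camera has in their place "T_tool_cam" (4x4, takes a point from camera to tool coordinates, whose origin is the TCP and whose axes are the tool frame's). Camera axes: x right, y up, looking along -z (the intrinsics and any distortion apply to the point x, -y, -z); pixel columns grow to the right and rows downward; lengths in m; the calibration is good to about 2 mm. A picture is of the moment at which its call begins: read the wrist's pose just before it. camera_info takes no time and is no camera call.
A pose or a line that the arm cannot do raises env.PlanningError and nothing moves.
- workorder.finish_job(): hands the job in, once; it reports no verdict.
Trained networks look in the newest picture that a camera, given by its name, has taken for a name from the list of things; names that differ only in an ending like _2 or _b are one class to them, and where a whole thing is asked for, a point or a joint stands for the part that bears it (a point fixed in the world has none). Each returns a list of dicts, best first, with "score" (0 to 1); they miss things now and then, are a little off and sometimes report something else, mostly with a low value. They report only what shows in the picture. A call takes as long as a camera call. They do not tell look-alikes from the thing itself.
- search_frame(camera, name): "at" ([x, y, z] in m, in world coordinates, good to about 4 mm: the middle of the surface that is visible of it).
- tip_of(camera, name): "at" ([x, y, z] in m, in world coordinates, good to about 4 mm: a listed point, or the origin of a listed thing).
The state is a dict: "t": time; "joint_positions": joint angles; "joint_velocities": joint speeds; "tau": joint torques, N m; "ee_pos": TCP position; "tcp_rot": TCP orientation; "wrist_force": force on the tool from outside, world axes, zero at the start; "moment": the same for the moment, N m; "gripper_width": finger opening in m.
Only numpy, scipy, OpenCV 4.12 (cv2) and the standard library are available. Lean on these libraries where they do the work, as an engineer would, in place of code of your own. Each camera call takes 0.05 s, during which the arm holds its last target.

## Working session

There is one attempt and no reset: what is moved stays moved. The work goes in short steps, each a Python script; the robot and the scene stay as the last script left them, time stands still between calls to the robot, and variables do not carry over. Pictures are saved under pics/ and viewed, and the job is handed in when it is done.

```bash
ls; mkdir -p pics
python3 - <<'E'
from station import env, effector, solver, viewer, workorder, search_frame, tip_of
import cv2,numpy as np
s=env.sense();print(s['t'],s['ee_pos'],s['tcp_rot'],s['gripper_width'])
for c in ["scene","side","wrist"]:
    p,d=viewer.read_camera(c);cv2.imwrite(f'pics/{c}0.png',p[:,:,::-1]);np.savez(f'{c}0.npz',p=p,d=d)
    i=viewer.camera_info(c);print(c,{k:np.round(v,3).tolist() if not isinstance(v,str) else v for k,v in i.items()})
for c in ["scene","side"]:
  for n in ["thermometer","stand","ring_mark","board"]:
    print(c,n,[(np.round(r['at'],3).tolist(),round(r['score'],2)) for r in tip_of(c,n)])
print(env.sense()['t'])
E
```

```text
pics
0.0 [ 6.49413124e-01 -9.01922859e-05  2.13644888e-01] [[-8.67154221e-05 -1.76279839e-03  9.99998443e-01]
 [-9.99999987e-01 -1.38413392e-04 -8.69595513e-05]
 [ 1.38566468e-04 -9.99998437e-01 -1.76278636e-03]] 0.09228356353282939
scene {'intrinsics': [[386.033, 0.0, 258.505], [0.0, 386.033, 187.333], [0.0, 0.0, 1.0]], 'eye': [1.113, -0.377, 0.639], 'rotation': [[0.539, -0.54, 0.647], [0.842, 0.353, -0.407], [-0.008, 0.765, 0.645]]}
side {'intrinsics': [[472.472, 0.0, 256.962], [0.0, 472.472, 193.556], [0.0, 0.0, 1.0]], 'eye': [0.08, 0.447, 0.57], 'rotation': [[-0.668, 0.431, -0.607], [-0.744, -0.386, 0.545], [0.001, 0.816, 0.578]]}
wrist {'intrinsics': [[273.237, 0.0, 251.347], [0.0, 273.237, 191.853], [0.0, 0.0, 1.0]], 'T_tool_cam': [[0.001, -0.96, -0.281, -0.079], [0.0, 0.281, -0.96, -0.169], [1.0, 0.001, 0.0, 0.0], [0.0, 0.0, 0.0, 1.0]]}
scene thermometer [([0.558, -0.304, 0.075], 0.75), ([0.456, -0.118, 0.058], 0.66)]
scene stand [([0.541, -0.186, -0.002], 0.84)]
scene ring_mark [([0.566, 0.242, 0.036], 0.57), ([0.56, 0.202, -0.0], 0.47)]
scene board [([0.563, 0.204, -0.002], 0.78)]
side thermometer [([0.456, -0.123, 0.051], 0.97), ([0.556, -0.305, 0.071], 0.92), ([0.544, -0.186, 0.089], 0.76), ([0.564, -0.002, 0.0], 0.44)]
side stand [([0.538, -0.187, 0.002], 0.7)]
side ring_mark [([0.563, 0.242, 0.038], 0.45)]
side board [([0.562, 0.202, 0.003], 0.87)]
0.55
```

View pics/scene0.png

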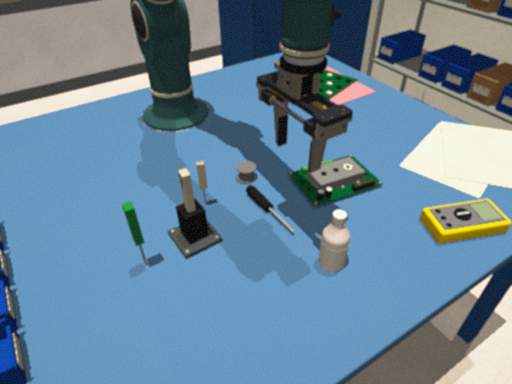

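View pics/side0.png

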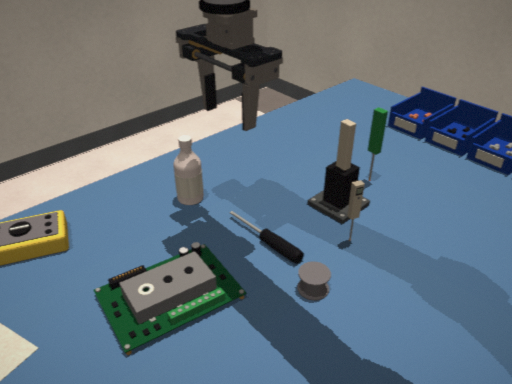

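View pics/wrist0.png

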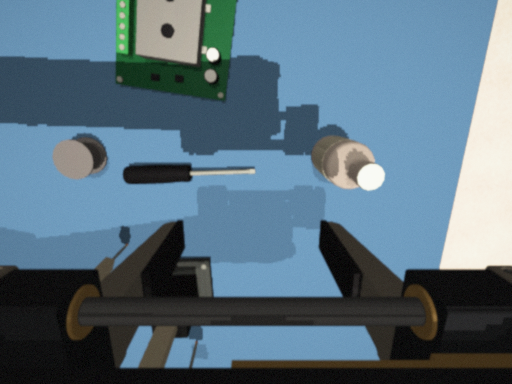

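Run:
```python
import cv2,numpy as np
a=np.load('scene0.npz')['p'];b=np.load('side0.npz')['p']
A=cv2.resize(a[140:270,100:230],(390,390),interpolation=cv2.INTER_CUBIC)
B=cv2.resize(b[90:220,290:420],(390,390),interpolation=cv2.INTER_CUBIC)
cv2.imwrite('pics/crop1.png',np.hstack([A,B])[:,:,::-1])
```

```text
(no output)
```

View pics/crop1.png

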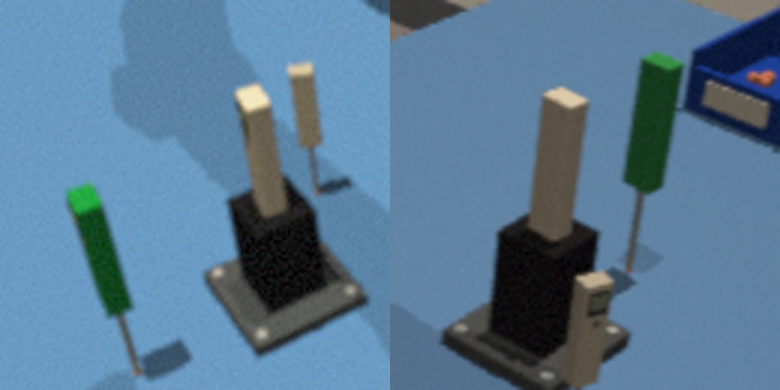

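```bash
cat > h.py <<'E'
from station import env, effector, solver, viewer, workorder, search_frame, tip_of
import cv2,numpy as np
R0=np.array([[0,0,1.],[-1,0,0],[0,-1,0]])
def yawR(a): # rotate tool about world z by a
    c,s=np.cos(a),np.sin(a);return np.array([[c,-s,0],[s,c,0],[0,0,1]])@R0
def campose(c,s=None):
    i=viewer.camera_info(c)
    if c=='wrist':
        T=np.eye(4);T[:3,:3]=s['tcp_rot'];T[:3,3]=s['ee_pos'];T=T@i['T_tool_cam'];return i['intrinsics'],T[:3,3],T[:3,:3]
    return i['intrinsics'],np.array(i['eye']),np.array(i['rotation'])
def shot(c,name):
    s=env.sense();p,d=viewer.read_camera(c);K,e,R=campose(c,s)
    cv2.imwrite(f'pics/{name}.png',p[:,:,::-1]);np.savez(f'{name}.npz',p=p,d=d,K=K,e=e,R=R);return p,d,K,e,R
def cloud(d,K,e,R):
    v,u=np.mgrid[:d.shape[0],:d.shape[1]]
    x=(u-K[0,2])/K[0,0]*d;y=(v-K[1,2])/K[1,1]*d
    return np.stack([x,-y,-d],-1)@R.T+e
def proj(P,K,e,R):
    c=(np.asarray(P)-e)@R;return np.stack([K[0,0]*c[...,0]/-c[...,2]+K[0,2],K[1,1]*-c[...,1]/-c[...,2]+K[1,2]],-1)
def plane(u,v,z,K,e,R):
    r=R@np.array([(u-K[0,2])/K[0,0],-(v-K[1,2])/K[1,1],-1]);return e+r*(z-e[2])/r[2]
E
python3 - <<'E'
from h import *
print(env.sense()['t'])
env.reach([0.541,-0.186,0.31],R0)
s=env.sense();print(s['t'],s['ee_pos'])
p,d,K,e,R=shot('wrist','w1')
print([(np.round(r['at'],3).tolist(),round(r['score'],2)) for r in tip_of('wrist','thermometer')],[(np.round(r['at'],3).tolist(),round(r['score'],2)) for r in tip_of('wrist','stand')])
P=cloud(d,K,e,R)
m=(d>0)&(P[...,2]>0.165)&(P[...,2]<0.2)&(np.hypot(P[...,0]-.541,P[...,1]+.186)<.05)
v,u=np.nonzero(m);print(m.sum(),u.min(),u.max(),v.min(),v.max())
Q=P[m];print(np.median(Q[:,2]));t=Q[Q[:,2]>np.percentile(Q[:,2],60)-.006]
print(len(t),cv2.minAreaRect((t[:,:2]*1000).astype(np.float32)))
E
```

```text
0.55
1.4833 [ 0.54156302 -0.18422285  0.30939371]
[([0.55, -0.332, 0.07], 0.83), ([0.541, -0.186, 0.088], 0.72), ([0.505, -0.074, 0.002], 0.58), ([0.757, 0.024, 0.0], 0.29)] [([0.542, -0.184, -0.002], 0.75)]
372 240 261 176 194
0.18335162529366356
322 ((540.98876953125, -186.2647247314453), (17.123516082763672, 23.841188430786133), 85.7845458984375)
```

View pics/w1.png

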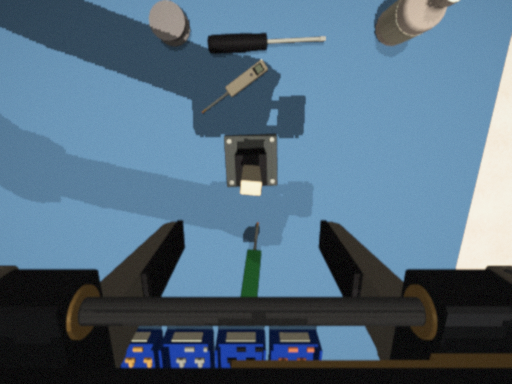

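Run:
```python
from h import *
a=shot('scene','s1')[0];b=shot('side','d1')[0]
A=cv2.resize(a[140:270,100:230],(390,390),interpolation=cv2.INTER_CUBIC)
B=cv2.resize(b[90:250,290:420],(390,480),interpolation=cv2.INTER_CUBIC)[:390]
cv2.imwrite('pics/crop2.png',np.hstack([A,B])[:,:,::-1])
z=np.load('w1.npz');c=z['p'][50:310,180:330];cv2.imwrite('pics/crop3.png',cv2.resize(c,None,fx=2.3,fy=2.3,interpolation=cv2.INTER_CUBIC)[:,:,::-1])
```

```text
(no output)
```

View pics/crop2.png

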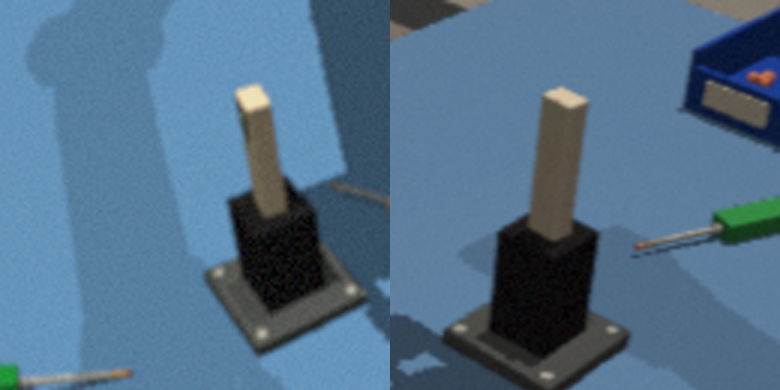

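View pics/crop3.png

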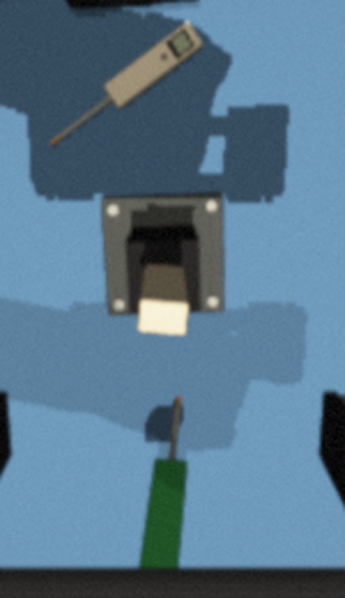

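```bash
python3 - <<'E'
from h import *
R=yawR(-0.073)
env.reach([0.541,-0.186,0.24],R)
env.movel([0.541,-0.186,0.128],rate=0.12)
s=env.sense();print(s['t'],s['ee_pos'],s['wrist_force'])
effector.grasp(squeeze=20)
s=env.sense();print(s['t'],s['ee_pos'],s['wrist_force'],s['gripper_width'])
shot('scene','s2');shot('side','d2')
E
python3 - <<'E'
import cv2,numpy as np
a=cv2.imread('pics/s2.png');b=cv2.imread('pics/d2.png')
cv2.imwrite('pics/c4.png',np.hstack([cv2.resize(a[60:270,100:300],(390,410)),cv2.resize(b[30:240,240:440],(390,410))]))
E
```

```text
3.2 [ 0.54164301 -0.18620202  0.12886729] [-0.74335443  0.17397856  0.62710377]
4.2333 [ 0.54092401 -0.18601487  0.12795218] [-0.25233833  0.08845281  0.05494548] 0.024314739508667766
```

View pics/c4.png

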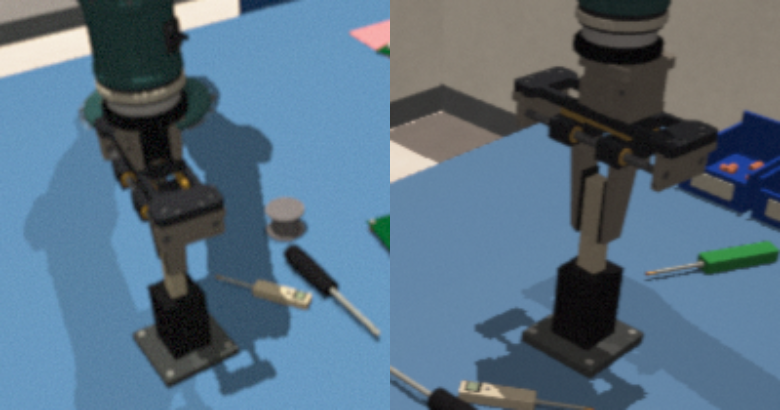

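Run:
```python
from h import *
env.movel([0.541,-0.186,0.265],rate=0.12)
env.pause(0.2)
s=env.sense();print(s['t'],s['ee_pos'],s['wrist_force'],s['gripper_width'])
shot('wrist','w3')
a=shot('scene','s3')[0];b=shot('side','d3')[0]
for c in ['scene','side','wrist']: print(c,[(np.round(r['at'],3).tolist(),round(r['score'],2)) for r in tip_of(c,'tip')])
cv2.imwrite('pics/c5.png',np.hstack([cv2.resize(a[30:270,100:300],(390,468)),cv2.resize(b[0:240,240:440],(390,468))])[:,:,::-1])
```

```text
5.825 [ 0.54073711 -0.18592689  0.26437882] [-0.03412571 -0.72778325 -0.2353403 ] 0.02359569102805564
scene []
side []
wrist []
```

View pics/c5.png

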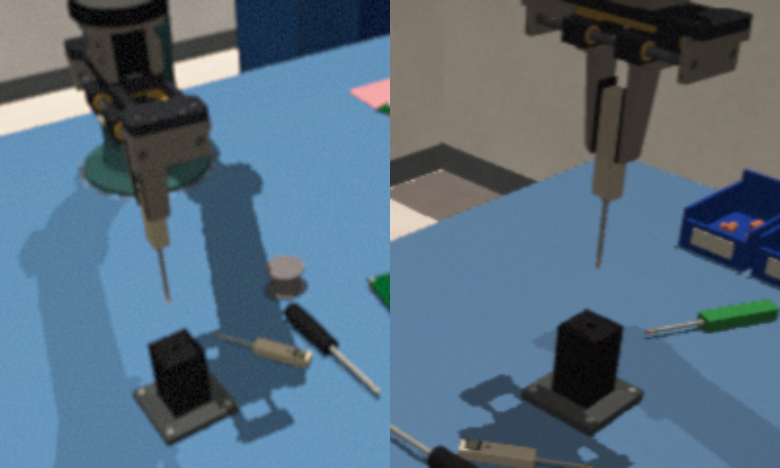

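View pics/w3.png

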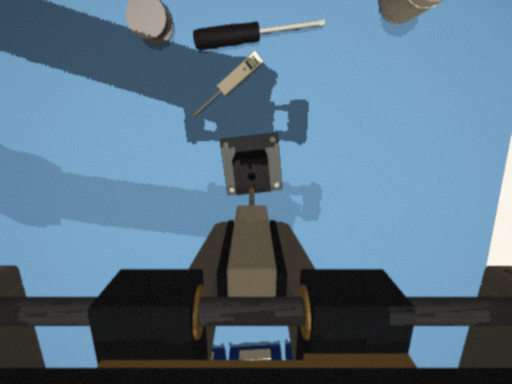

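Run:
```python
from h import *
env.movel([0.564,0.225,0.265],rate=0.25)
env.pause(0.2)
s=env.sense();print(s['t'],s['ee_pos'],s['wrist_force'],s['gripper_width'])
p,d,K,e,R=shot('wrist','w4')
print('pred tip px',proj(s['ee_pos']+s['tcp_rot']@[0,.11,0],K,e,R))
for c in ['scene','side']: shot(c,c[0]+'4')
for c in ['wrist','side']:
  for n in ['tip','ring_mark','spot']: print(c,n,[(np.round(r['at'],4).tolist(),round(r['score'],2)) for r in tip_of(c,n)])
cv2.imwrite('pics/c6.png',np.hstack([cv2.resize(p[60:260,130:370],(720,600))])[:,:,::-1])
```

```text
8.125 [0.56420739 0.22417253 0.26514329] [ 0.91689208  0.26614905 -1.04809886] 0.023752495342696786
pred tip px [250.96998832 189.25546008]
wrist tip []
wrist ring_mark [([0.5688, 0.235, 0.0421], 0.68)]
wrist spot [([0.5675, 0.2363, 0.0204], 0.72)]
side tip []
side ring_mark [([0.5631, 0.2396, 0.0385], 0.39)]
side spot [([0.5609, 0.2016, 0.0052], 0.39)]
```

View pics/c6.png

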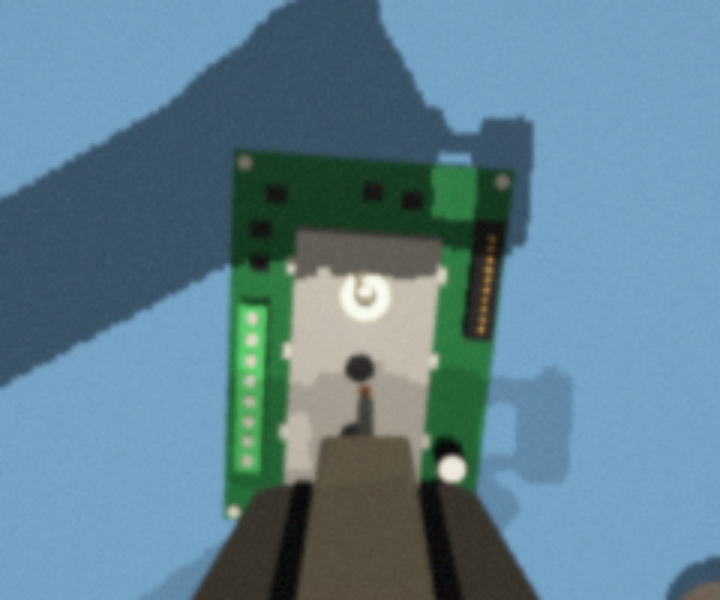

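View pics/s4.png

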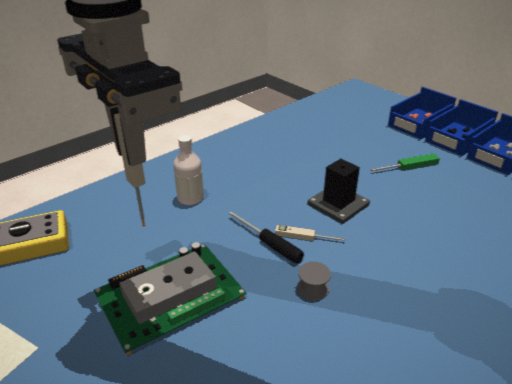

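```bash
cat > ring.py <<'E'
from h import *
def ring(name,box):
    z=np.load(name+'.npz');p,K,e,R=z['p'],z['K'],z['e'],z['R']
    x0,x1,y0,y1=box;g=cv2.cvtColor(p,cv2.COLOR_RGB2GRAY)[y0:y1,x0:x1]
    g=cv2.resize(g,None,fx=8,fy=8,interpolation=cv2.INTER_CUBIC)
    return g,K,e,R
E
python3 - <<'E'
from ring import *
for name,box in [('w4',(235,270,145,175)),('s4',(125,165,272,305))]:
    g,K,e,R=ring(name,box)
    t=g.max()*0.5+np.median(g)*0.5
    m=(g>t).astype(np.uint8);n,l,st,ce=cv2.connectedComponentsWithStats(m)
    k=1+np.argmax(st[1:,4]);cs,_=cv2.findContours((l==k).astype(np.uint8),cv2.RETR_EXTERNAL,cv2.CHAIN_APPROX_NONE)
    el=cv2.fitEllipse(max(cs,key=len));u=box[0]+(el[0][0]+.5)/8-.5;v=box[2]+(el[0][1]+.5)/8-.5
    print(name,u,v,np.array(el[1])/8,plane(u,v,.038,K,e,R))
    if name=='w4':
        print('tip meas at z.155',plane(251.3,190.0,.155,K,e,R))
    cv2.imwrite(f'pics/ring_{name}.png',g)
E
```

```text
w4 251.36169052124023 158.90585327148438 [14.33887672 16.16173172] [0.56563047 0.23694288 0.038     ]
tip meas at z.155 [0.56451729 0.22327239 0.155     ]
s4 145.75810623168945 288.4658603668213 [10.16211891 14.53446865] [0.56533024 0.2372272  0.038     ]
```

View pics/ring_w4.png

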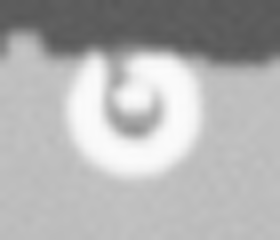

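Run:
```python
from h import *
env.movel([0.5653,0.2377,0.20],rate=0.15)
env.movel([0.5653,0.2377,0.163],rate=0.06)
env.pause(0.3)
s=env.sense();print(s['t'],s['ee_pos'],s['tcp_rot'],s['wrist_force'],s['gripper_width'])
p,d,K,e,R=shot('wrist','w5')
print('pred tip px',proj(s['ee_pos']+s['tcp_rot']@[0,.11,0],K,e,R),'hole',proj([.5655,.237,.038],K,e,R))
b=shot('side','d5')[0];a=shot('scene','e5')[0]
cv2.imwrite('pics/c7.png',np.hstack([cv2.resize(p[130:230,200:300],(390,390),interpolation=cv2.INTER_CUBIC),cv2.resize(b[215:315,95:195],(390,390),interpolation=cv2.INTER_CUBIC)])[:,:,::-1])
```

```text
10.2333 [0.56545726 0.23774377 0.16332613] [[-7.29686836e-02  5.19346793e-04  9.97334097e-01]
 [-9.97334204e-01  2.02072799e-04 -7.29687966e-02]
 [-2.39430203e-04 -9.99999845e-01  5.03217334e-04]] [-0.13920199 -0.06563055 -1.29965378] 0.02396362067115496
pred tip px [250.970755   189.25468126] hole [251.0219917  186.17621791]
```

View pics/c7.png

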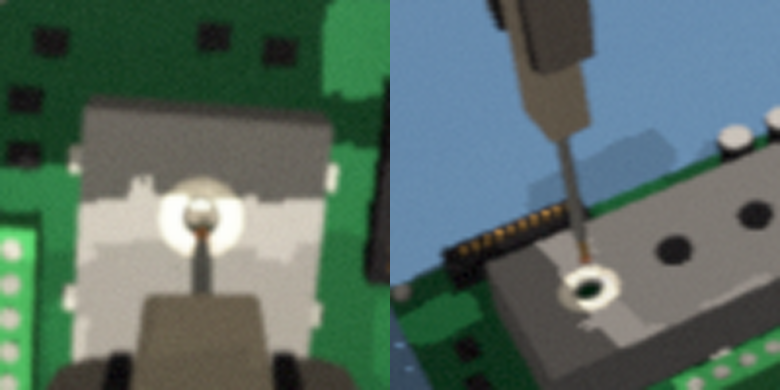

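View pics/e5.png

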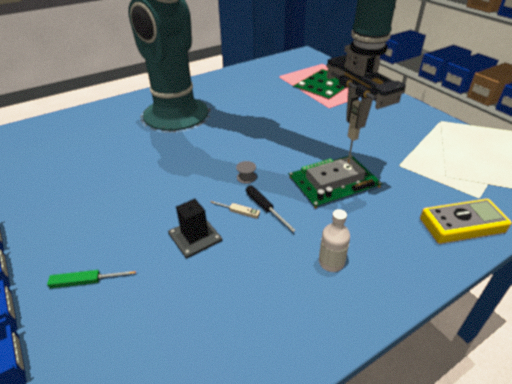

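```bash
python3 - <<'E'
from h import *
z=np.load('d5.npz');K,e,R=z['K'],z['e'],z['R']
h=np.array([.5655,.237,.038])
for dz in (.013,.0145,.0155,.017): print(dz,proj(h,K,e,R),proj(h+[0,0,dz],K,e,R))
print(proj(h+[.001,0,.0153],K,e,R),proj(h+[0,.001,.0153],K,e,R))
for n,b in (('d5',(125,170,255,305)),('w5',(230,275,165,210)),('e5',(330,370,135,180))):
    p=np.load(n+'.npz')['p'];cv2.imwrite(f'pics/z_{n}.png',cv2.resize(p[b[2]:b[3],b[0]:b[1]],None,fx=10,fy=10,interpolation=cv2.INTER_CUBIC)[:,:,::-1])
E
python3 -c "
import cv2,numpy as np
print([cv2.imread('pics/z_%s.png'%n).shape for n in ('d5','w5','e5')])
a=[cv2.resize(cv2.imread('pics/z_%s.png'%n)[:450,:400],(400,450)) for n in ('d5','w5')]
cv2.imwrite('pics/z.png',np.hstack(a))"
```

```text
0.013 [145.83004211 288.32978753] [144.66225297 282.26805349]
0.0145 [145.83004211 288.32978753] [144.52591234 281.56033954]
0.0155 [145.83004211 288.32978753] [144.43483284 281.08756609]
0.017 [145.83004211 288.32978753] [144.29793406 280.37695497]
[144.10387427 280.81956275] [143.8690505  281.50737975]
[(500, 450, 3), (450, 450, 3), (450, 400, 3)]
```

View pics/z.png

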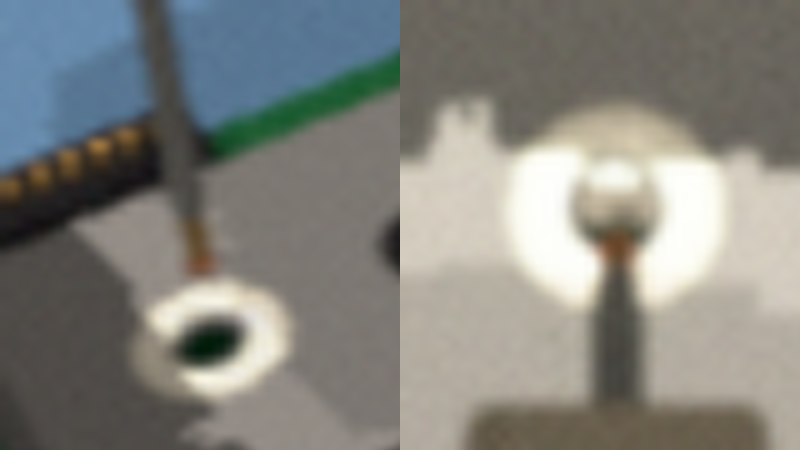

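Run:
```python
from h import *
f=[env.sense()['wrist_force']]
for z in (0.155,0.150,0.146,0.142,0.138):
    env.movel([0.5652,0.2377,z],rate=0.03); env.pause(0.1)
    s=env.sense();print(round(s['t'],2),np.round(s['ee_pos'],4),np.round(s['wrist_force'],2))
p,d,K,e,R=shot('wrist','w6');b=shot('side','d6')[0]
cv2.imwrite('pics/c8.png',np.hstack([cv2.resize(p[165:210,230:270],(400,450),interpolation=cv2.INTER_CUBIC),cv2.resize(b[255:300,125:165],(400,450),interpolation=cv2.INTER_CUBIC)])[:,:,::-1])
```

```text
10.9 [0.5653 0.2377 0.155 ] [-0.54 -0.97 -1.11]
11.32 [0.5652 0.2377 0.1499] [ 0.18  0.05 -0.93]
11.7 [0.5652 0.2377 0.1459] [-0.42  0.46 -1.2 ]
12.08 [0.5652 0.2377 0.1419] [ 0.19 -0.2  -1.61]
12.47 [0.5652 0.2377 0.1379] [-0.33 -0.26 -0.25]
```

View pics/c8.png

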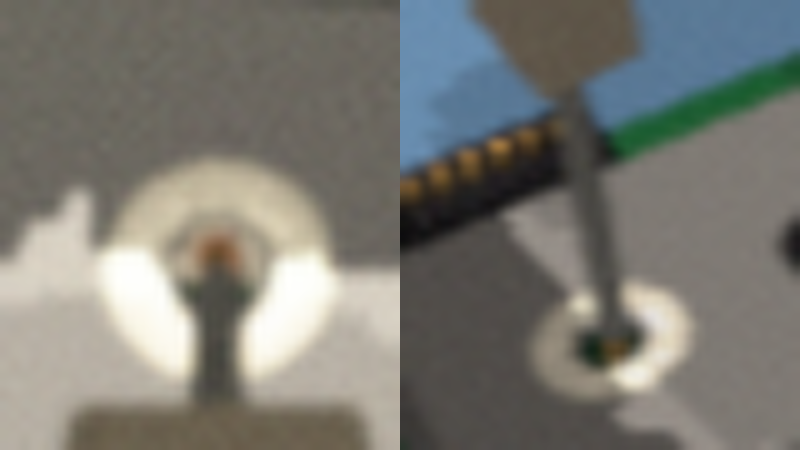

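The tip is inside the hole, and the stem is clear of the rim in both views. I'll go on down and average the force.

Run:
```python
from h import *
def favg(n=15):
    F=[]
    for _ in range(n): env.pause(0.02);F.append(env.sense()['wrist_force'])
    return np.round(np.mean(F,0),2)
print(favg())
for z in (0.133,0.129,0.125):
    env.movel([0.5652,0.2377,z],rate=0.03)
    f=favg();s=env.sense();print(round(s['t'],2),np.round(s['ee_pos'],4),f,s['gripper_width'])
    if f[2]>8: break
p,d,K,e,R=shot('wrist','w7');b=shot('side','d7')[0];shot('scene','e7')
cv2.imwrite('pics/c9.png',np.hstack([cv2.resize(p[165:210,230:270],(400,450),interpolation=cv2.INTER_CUBIC),cv2.resize(b[200:300,110:200],(400,450),interpolation=cv2.INTER_CUBIC)])[:,:,::-1])
```

```text
[-0.05  0.03 -0.83]
13.38 [0.5653 0.2378 0.1331] [-0.24 -0.12 -0.85] 0.02397630572072767
13.92 [0.5654 0.2378 0.1292] [0.29 0.28 0.58] 0.02390405569159643
14.45 [0.5653 0.2377 0.1251] [0.66 0.23 1.62] 0.02407996605670435
```

View pics/c9.png

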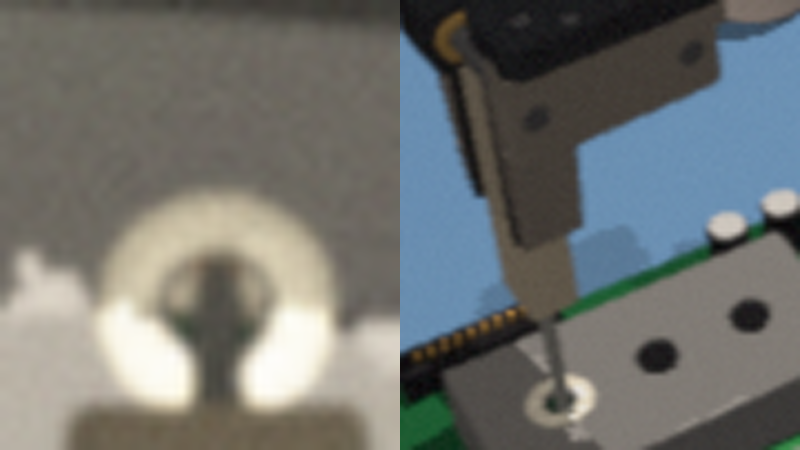

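Run:
```python
from h import *
F=[];P=[]
for _ in range(60): env.pause(0.04);s=env.sense();F.append(s['wrist_force']);P.append(s['ee_pos'])
F=np.array(F);print(s['t'],F.mean(0).round(2),F.std(0).round(2),np.ptp(P,0),s['gripper_width'],s['ee_pos'])
b=np.load('d7.npz')['p'];cv2.imwrite('pics/c10.png',cv2.resize(b[270:305,125:165],None,fx=14,fy=14,interpolation=cv2.INTER_CUBIC)[:,:,::-1])
```

```text
17.1 [1.19 0.45 1.46] [0.39 0.43 0.47] [0.00018867 0.00011061 0.00011502] 0.02376962372487794 [0.56517978 0.237678   0.12497645]
```

View pics/c10.png

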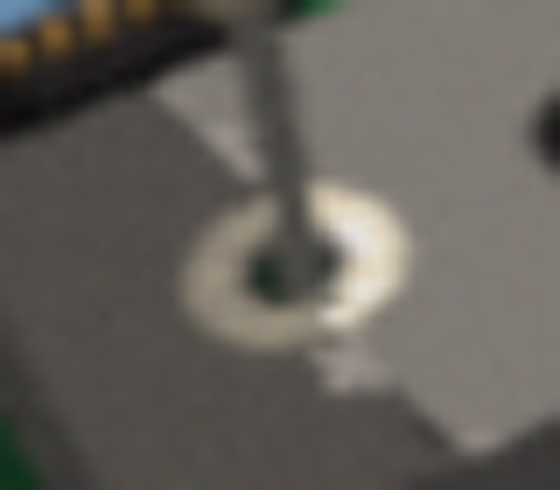

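Run:
```python
from h import *
def m(n):
    F=[];P=[]
    for _ in range(n): env.pause(0.04);s=env.sense();F.append(s['wrist_force']);P.append(s['ee_pos'])
    print(round(s['t'],2),np.mean(F,0).round(2),np.round(np.mean(P,0),5))
m(15)
env.movel([0.5654,0.2377,0.125],rate=0.01);m(15)
env.movel([0.5656,0.2378,0.125],rate=0.01);m(15)
```

```text
17.73 [1.39 0.73 1.6 ] [0.56519 0.23769 0.12499]
18.6 [0.53 0.44 1.35] [0.56526 0.2377  0.12494]
19.48 [-0.6   0.18  1.57] [0.56538 0.23774 0.1249 ]
```

Run:
```python
from h import *
def m(n):
    F=[];P=[]
    for _ in range(n): env.pause(0.04);s=env.sense();F.append(s['wrist_force']);P.append(s['ee_pos'])
    print(round(s['t'],2),np.mean(F,0).round(2),np.round(np.mean(P,0),5),s['gripper_width'],s['tcp_rot'][2])
env.movel([0.5655,0.2378,0.125],rate=0.01);m(30);m(35)
p=shot('wrist','w9')[0];b=shot('side','d9')[0];a=shot('scene','e9')[0]
cv2.imwrite('pics/c11.png',np.hstack([cv2.resize(p[165:210,230:270],(350,450),interpolation=cv2.INTER_CUBIC),cv2.resize(b[150:310,90:210],(337,450)),])[:,:,::-1])
```

```text
20.98 [-1.26 -0.04  1.5 ] [0.56541 0.23776 0.12496] 0.023986745873662427 [ 1.01601864e-04 -9.99999977e-01 -1.90955951e-04]
22.43 [-1.38 -0.09  1.41] [0.56551 0.23778 0.125  ] 0.024105157187915307 [ 2.39720842e-05 -9.99999999e-01  2.41380552e-05]
```

View pics/c11.png

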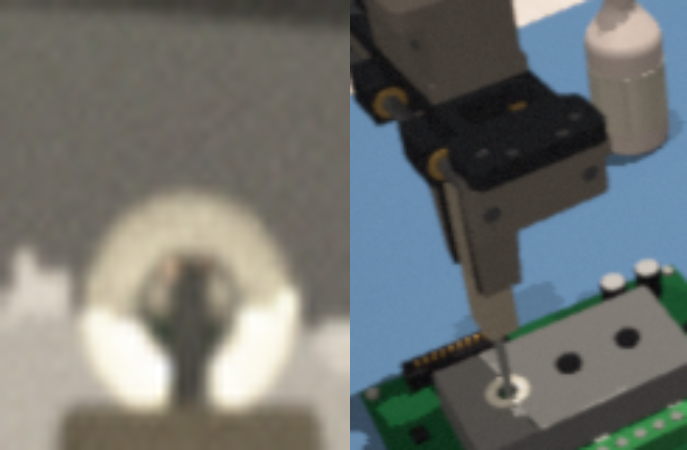

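View pics/e9.png

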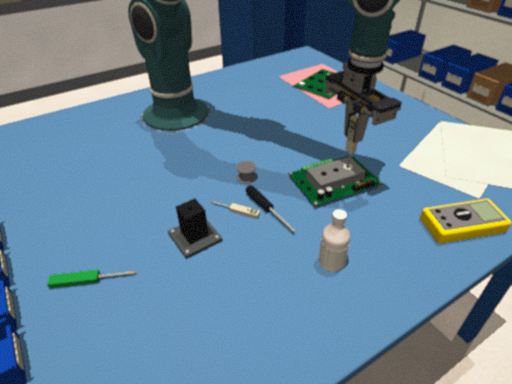

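Run:
```python
from h import *
def m(n):
    F=[];P=[]
    for _ in range(n): env.pause(0.04);s=env.sense();F.append(s['wrist_force']);P.append(s['ee_pos'])
    print(round(s['t'],2),np.mean(F,0).round(2),np.round(np.mean(P,0),5),np.ptp(P,0),s['gripper_width'])
env.movel([0.56535,0.2378,0.125],rate=0.01);m(30);m(35)
workorder.finish_job()
```

```text
24.08 [-0.64 -0.24  1.77] [0.56545 0.23779 0.12503] [7.27275694e-05 7.53829335e-05 5.68097885e-05] 0.023605669809718968
25.54 [-0.21 -0.34  1.62] [0.56541 0.2378  0.12502] [6.80729654e-05 7.26001060e-05 4.69710412e-05] 0.023919319076871354
the job is handed in; nothing more can be done
```

I took the larger beige thermometer from the stand, put its tip through the ringed hole onto the transistor, and handed the job in at about 25.5 s, still holding it. The interface gives no verdict, so the result rests on my last checks.

**Hold:** I held it for over 2.5 s at the final setting, and the tool moved less than 0.1 mm.
- **Push:** net upward force was about 2.5 N, taking off the thermometer's weight. That matches the spring about half-way in, as does the tool height (an estimated 5 mm).
- **Sideways force:** about 0.4 N at the end. It had reached 1.6 N along x as the arm crept. I put that down to friction at the tip, because the stem was centred in the hole in the pictures, and I eased it by moving the tool about 0.1 mm. I could not measure the cover force separately.
- **Position and tilt:** the wrist and side cameras agreed on the hole's position to about 0.4 mm. The tool was vertical within 0.001 rad; I did not measure the thermometer's own tilt, but it looked upright in both views.

**Checks that failed:** the network found no `tip` in any camera, so I measured it in the pictures. It also gave one wrong place for `spot` (side camera), which I ignored.

**Other things on the bench:** the green thermometer and the small beige one were upright at first but had toppled after the arm's first free move. As far as I can tell the arm did not touch them. By eye in the last picture, the solder reel, solvent bottle and screwdriver look where they were.

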